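# Roll a speaker-pole tube into the vee cradle and clamp it

### The job

Roll the loose aluminium tube up the black deck of the blue bench jig until it drops into the vee cradle; meet it slowly, push gently, and never pick it up. Let go so that it settles and centres itself in the vee while the red clamp arm is still open, then swing the arm over by its yellow bar and press the bar down with about 12 N (never more than 25 N) so the rubber pad bears firmly on the tube. Leave the tube clamped, and leave the other things on the bench alone.

Things in the scene. Friction and masses are not known exactly. Their poses are not given: they have to be found in the camera images.
- jig: Bench jig screwed to the table, rigid: dark base plate 245 x 200 x 12 mm. Origin on the table right below the vee axis, midway along it; x points level from the deck across the vee to the clamp hinge (the way the tube is rolled), y along the vee (tube's length direction), z up. At the deck's low end a blue stop lip, x = -118 to -110 mm, top 34.5 mm above the table.
- deck_edge (a point): Middle of the edge where the black deck breaks off into the vee: jig x = -17 mm, 33 mm above the table. The deck is 190 mm wide (jig y) and runs from here back to the lip at x = -110 mm, falling 4 degrees (surface 26.5 mm above the table at the lip). Axes as jig.
- vee_axis (a point): Where the tube's centre line lies when seated in the blue 90-degree vee: jig x = 0, 40.7 mm above the table, midway along the vee (120 mm long). Vee apex 16 mm above the table; the far flank rises to 50 mm. Axes as jig.
- tube_center (a point): Centre of the loose tube: bare aluminium, orange band near one end, 35 mm diameter, 160 mm long, 0.25 to 0.5 kg; y axis = its length. Starts lying parallel to the vee at the deck's low end against the lip, 95 mm before the vee axis. Rolls freely: back down if let go on the deck; drops 10 mm into the vee once its centre passes the deck edge.
- clamp (a joint): Angle of the red clamp arm on its hinge, rad: 0 = level over the vee, grows as the arm opens up and away (1.57 = upright). Stiff hinge (friction 0.25 N m): the arm stays where it is left. Hinge line along jig y, at jig x = +90 mm, 68 mm above the table. The pad meets the seated tube somewhere between 0.02 and 0.17, depending on how its screw is set: find it by feel.
- clamp_bar (a point): Centre of the yellow round cross-bar (14 mm diameter, 100 mm long, along jig y) at the end of the red arm, 150 mm from the hinge line. The arm, 18 x 10 mm, meets the bar in its middle, leaving 41 mm free each side. Under the arm, 90 mm from the hinge, a hard black pad on a screw (face set 12 to 24 mm below the arm's middle, unknown) bears on the tube with 1.7 times the force put on the bar.
Not all that is in view belongs to the job. There is more than one size of the part that bears tube_center; the job needs the smallest.

How it is judged:
On the way, in this order (a step that is already met when the one before it is completed fails the run):
1. the tube has settled in the vee by itself: released, at rest, centred, clamp arm still open (x of tube_center in the frame of vee_axis between -0.003 and 0.003 m and z of tube_center in the frame of vee_axis below 0.003 m and angle between the y axis of tube_center and the y axis of vee_axis, either way round below 0.04 rad and contact force between the fingers and tube below 0.1 N and linear speed of tube below 0.02 m/s and value of joint clamp above 0.6 rad), for 0.3 s.
2. the pad is pressed firmly on the seated tube (over 12 N at the pad) (contact force between clamp and tube above 12 N and z of tube_center in the frame of vee_axis below 0.003 m), for 0.2 s.
At the end, for the whole second after the job is handed in: The tube lies at rest in the vee, its centre within 3 mm of the vee axis across and in height, within 50 mm of the vee's middle along it and parallel within 0.04 rad; the clamp arm is down (joint below 0.2 rad) with its pad bearing on the tube by more than 1 N (x of tube_center in the frame of vee_axis between -0.003 and 0.003 m and y of tube_center in the frame of vee_axis between -0.05 and 0.05 m and z of tube_center in the frame of vee_axis below 0.003 m and angle between the y axis of tube_center and the y axis of vee_axis, either way round below 0.04 rad and contact force between clamp and tube above 1 N and value of joint clamp below 0.2 rad and linear speed of tube below 0.01 m/s); the robot touches nothing.
It fails at once if the tube is picked up (its centre more than 30 mm above its seat) instead of rolled (z of tube_center in the frame of vee_axis above 0.03 m).
It fails at once if the fingers knock or push the tube with more than 40 N (contact force between the fingers and tube above 40 N).
It fails at once if the pad presses the tube with more than 50 N (about 30 N on the bar) (contact force between clamp and tube above 50 N).
It fails at once if another thing on the bench is moved by more than 20 mm (distance of any of plug_a, plug_b, collar, driver, tape_roll, mug, camera_body from where it was at the start of the episode above 0.02 m).
It also fails if it takes over 61 s, if anything falls off the work surface, if the arm or the gripper's body presses on something with over 40 N, if the wrist force passes 120 N, or if a joint passes its speed limit or range.

### The arm

A 7-joint arm with a two-finger parallel gripper is mounted at the origin on the work surface. World frame = base frame: x ahead of the robot, y to its left, z up, the work surface at z = 0. Lengths are in m, angles in rad, forces in N, time in s.
With the tool pointing down it reaches from about 0.35 to 0.9 m from the base axis. Payload 8.1 kg.
Tool frame: the origin (TCP) lies on the centre line of the jaws, within the pads' length; the fingertips stand 8 mm ahead of it and the grasp point (between the pads) lies 11 mm behind it; z points along the fingers, y is the direction in which the jaws open and shut (so a half turn about z gives the same grasp; the last joint's range is limited). The gripper opens to 92 mm and grips with 3 to 60 N. Pads are 19 mm wide; open, the fingers measure 130 mm over their backs; the gripper's body (75 mm by 190 mm) begins 47 mm behind the grasp point.
Start: joints at [-1.358, 0.434, 0.025, 1.573, -0.012, 1.134, -0.075], TCP at [0.194, 0.594, 0.235] pointing down, gripper open.
Joint ranges: [-2.62, 2.62], [-0.44, 2.09], [-1.27, 1.32], [0.08, 2.57], [-1.32, 4.46], [0.12, 2], [-2.74, 2.74]. Speed limits (rad/s): [2.22, 2.22, 3.01, 3.01, 3.14, 3.14, 3.14].

### API

Orientations are given as a unit quaternion [w, x, y, z].
In Python, from workcell import arm gives the robot as it stands. The module is installed in compiled form; this text tells all that it offers.
- The arm moves only by the tool servo_tool, never from a script. Its argument "motion" is a list of rows, each a list of 6 numbers: the shift along the tool's x, y, z in mm, then the turn, a rotation vector about the tool's x, y, z in rad. In form: [[dx, dy, dz, wx, wy, wz], ...]. A call has 1 to 12 rows; each row shifts and turns the commanded pose from where the row before left it, along the tool's axes as they then stand; what a row does not reach is not made up. A row lasts 1/10 s, in which the tool goes at most 50 mm and 8.59 degrees, less where a joint would pass 70% of its speed; a pose out of reach is approached as far as the arm can. A call with a gripper value outside its range is refused whole. "grip" is the finger opening in mm, from 0 to 91.8, set as the call begins (left out, the last holds). The fingers move at their own pace and stop on an object; the grip force is fixed at half the most. Time passes only in rows, so rows that do not move let the fingers close. It gives the time, the measured TCP pose, the force and the opening at its end, in the units of the state.
- arm.observe(): the state, without advancing time (a new reading comes with each control period).
- arm.camera(name): name is "scene" or "top" or "wrist"; returns a dict with "pixels" (384x512x3 uint8, blue, green, red), "camera_matrix" (3x3 intrinsics, pixels), "xyz" and "rotation" of the camera in the world; the wrist camera has in their place "tool_from_camera" (4x4, takes a point from camera to tool coordinates, whose origin is the TCP and whose axes are the flange's). Camera axes: x right, y down, z forward; pixel columns grow to the right and rows downward; lengths in m; the calibration is good to about 2 mm. The wrist camera is an equidistant fisheye: a pixel r from the principal point sees the ray r / f radians off the axis. A picture is of the moment at which its call begins: read the wrist's pose just before it. There is no depth.
- arm.close_job(): hands the job in, once; it reports no verdict.
The state is a dict: "t": time; "qpos": joint angles; "qvel": joint speeds; "tau": joint torques, N m; "position": TCP position; "tool_rot": TCP orientation; "force": force on the tool from outside, world axes, zero at the start; "wrist_torque": the same for the moment, N m; "grip_width": finger opening in m.
Only numpy, scipy, OpenCV 4.12 (cv2) and the standard library are available. Lean on these libraries where they do the work, as an engineer would, in place of code of your own. Each camera call takes 0.05 s, during which the arm holds its last target. There are 200 camera calls.

## Working session

There is one attempt and no reset: what is moved stays moved. The work goes in short steps, Python scripts to look and compute and a tool call to move; the robot and the scene stay as the last step left them, time stands still between calls to the robot, and variables do not carry over. Pictures are saved under pics/ and viewed, about 8 in all and at most 12, crops included, and the job is handed in when it is done.

Besides the shell and the picture viewer there is one more tool, called in YAML: its name, and indented under it one key for each argument. servo_tool: Moves the arm, as the interface text tells. Its arguments: {"type":"object","properties":{"motion":{"type":"array"},"grip":{"type":"number"}},"required":["motion"]}

```bash
mkdir -p pics; cat > h.py <<'E'
import numpy as np, cv2
from workcell import arm
from scipy.spatial.transform import Rotation as R
def snap(n,f):
    c=arm.camera(n); cv2.imwrite('pics/'+f,c['pixels']); return c
def ray(c,u,v,z):
    K=c['camera_matrix']; d=np.array(c['rotation'])@np.linalg.inv(K)@[u,v,1]; p=np.array(c['xyz'])
    return p+d*(z-p[2])/d[2]
def proj(c,X):
    q=np.array(c['rotation']).T@(np.array(X)-c['xyz']); q=np.array(c['camera_matrix'])@q; return q[:2]/q[2]
E
python3 - <<'E'
from h import *
import pickle
o=arm.observe(); print(o)
for n in ('top','scene'):
    c=snap(n,n+'0.png'); pickle.dump(c,open(n+'.pkl','wb')); print(n,c['xyz'],c['rotation'],c['camera_matrix'])
E
```

```text
{'t': 0.0, 'qpos': array([-1.35760466,  0.43525075,  0.02498871,  1.5741167 , -0.01159033,
        1.13402229, -0.07511681]), 'qvel': array([-0.00091369,  0.00030497, -0.00038003, -0.00023401, -0.00032744,
       -0.00037084,  0.00062499]), 'tau': array([-2.80430868e-04, -6.67831135e+01,  9.84704420e-01, -3.14475095e+01,
       -6.06365525e-02,  4.25726152e-02,  1.64898338e-04]), 'position': array([0.19401107, 0.59357819, 0.23392034]), 'tool_rot': array([-4.77968260e-05,  1.57288411e-01,  9.87552365e-01, -8.24722770e-04]), 'force': array([ 0.63890525, -0.40946852,  0.92272964]), 'wrist_torque': array([ 0.01490781, -0.01574241, -0.01241025]), 'grip_width': 0.09195591985336107}
top [0.38058043 0.02168779 0.97837209] [-0.03501871  0.71199599 -0.70086813  0.02488525] [[424.77748625   0.         243.86869012]
 [  0.         424.77748625 182.2473085 ]
 [  0.           0.           1.        ]]
scene [ 0.8842581  -0.36458933  0.51731705] [-0.39840851  0.83225278  0.34444164 -0.17316447] [[361.39524316   0.         258.17873401]
 [  0.         361.39524316 192.2089537 ]
 [  0.           0.           1.        ]]
```

View pics/top0.png

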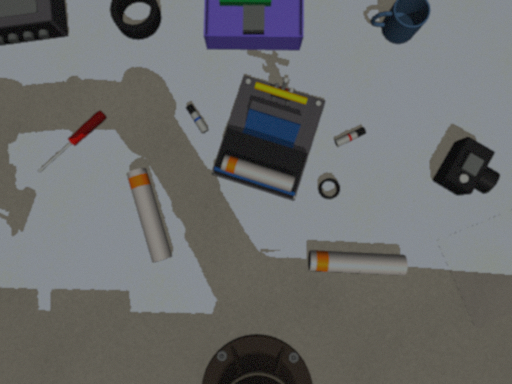

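View pics/scene0.png

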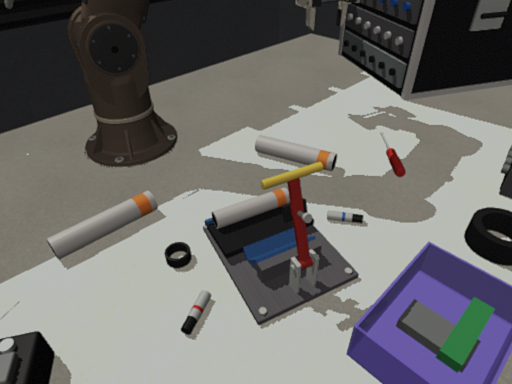

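The top view shows three tubes: the one on the deck at (258,174), about 73 px long, and two longer ones at (150,215) and (357,262), both about 95 px. The one on the deck is the smallest and lies against the lip, so I choose it. I'll check it in a close crop.

```bash
python3 - <<'E'
import re
s=open('h.py').read()
s=s.replace("np.array(c['rotation'])","rot(c)").replace("def snap","def rot(c):\n    q=c['rotation']; return R.from_quat([q[1],q[2],q[3],q[0]]).as_matrix()\ndef snap")
open('h.py','w').write(s)
from h import *
im=cv2.imread('pics/top0.png')[65:205,200:340]
cv2.imwrite('pics/crop1.png',cv2.resize(im,None,fx=4.2857,fy=4.2857,interpolation=cv2.INTER_CUBIC))
import pickle
c=pickle.load(open('top.pkl','rb'))
for a,b,z in [((226,163),(294,184),.045),((137,173),(161,258),.02),((310,262),(406,264),.02)]:
    p,q=ray(c,*a,z),ray(c,*b,z); print(p,q,np.linalg.norm(p-q))
E
```

```text
[0.50195032 0.07600713 0.045     ] [ 0.45756723 -0.0746813   0.045     ] 0.15708871183659584
[0.47931991 0.27973781 0.02      ] [0.28905717 0.21866297 0.02      ] 0.19982504330506587
[ 0.28610893 -0.11389681  0.02      ] [ 0.28549029 -0.32625009  0.02      ] 0.21235417555479202
```

View pics/crop1.png

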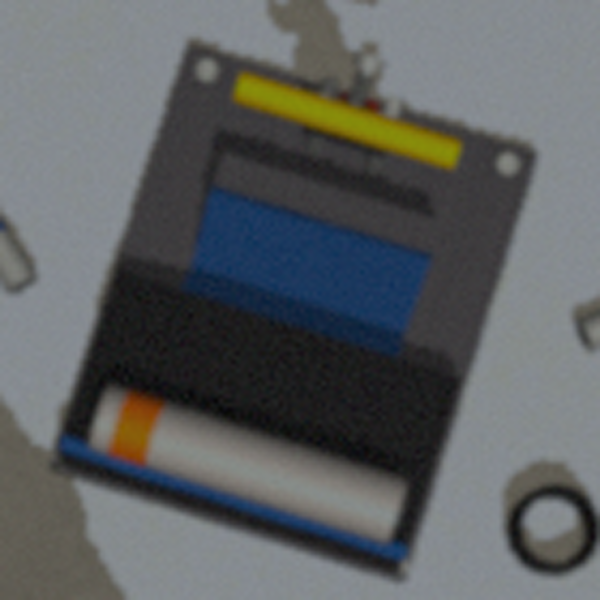

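```bash
python3 - <<'E'
from h import *
import pickle
from scipy.optimize import least_squares
c=pickle.load(open('top.pkl','rb')); s=pickle.load(open('scene.pkl','rb'))
f=lambda x,y:np.array([200+x/4.2857-.38,65+y/4.2857-.38])
def J(p,j): return np.array([p[0],p[1],0])+R.from_euler('z',p[2]).apply(j)
obs=lambda p:[((-.017,.095,.033),f(118,262)),((-.017,-.095,.033),f(460,375)),((-.114,.095,.0345),f(62,446)),((-.114,-.095,.0345),f(405,550)),
 ((p[3],.1,.012),f(192,40)),((p[3],-.1,.012),f(535,150)),((p[3]-.245,-.1,.012),f(405,578)),((p[3]-.245,.1,.012),f(58,465))]
def bar(p,y): return (.09-.15*np.cos(p[4]),y,.068+.15*np.sin(p[4]))
def res(p):
    r=[proj(c,J(p,j))-o for j,o in obs(p)]
    r+=[proj(c,J(p,bar(p,.05)))-f(238,88),proj(c,J(p,bar(p,-.05)))-f(460,153)]
    return np.array(r).ravel()
r=least_squares(res,[.58,0,-.28,.12,1.5]); p=r.x
print(p,r.fun.reshape(-1,2).round(1).tolist())
np.save('jig.npy',p)
for k,x in [('vee',(0,0,.0407)),('tube nominal',(-.095,0,.045)),('bar',bar(p,0)),('hinge',(.09,0,.068))]: print(k,J(p,x),'top',proj(c,J(p,x)),'scene',proj(s,J(p,x)))
# tube measured
for uv in [(105,418),(398,510)]: print('tube end',uv, R.from_euler('z',-p[2]).apply(ray(c,*f(*uv),.0475)-[p[0],p[1],0]))
print('scene bar ends',proj(s,J(p,bar(p,.05))),proj(s,J(p,bar(p,-.05))))
o=arm.observe();q=o['tool_rot'];print(R.from_quat([q[1],q[2],q[3],q[0]]).as_matrix().round(3))
E
```

```text
[ 0.574298   -0.02041826 -0.29379132  0.11856925  1.23388132] [[0.1, 1.2], [0.9, 0.1], [-0.2, -1.2], [1.0, 0.4], [-0.8, -0.2], [1.4, -0.6], [0.4, 0.3], [-2.2, 0.1], [-0.2, -0.5], [-0.3, 0.3]]
vee [ 0.574298   -0.02041826  0.0407    ] top [269.83036453 131.76550261] scene [276.59810559 238.72844702]
tube nominal [0.48336848 0.00709214 0.045     ] top [257.00130203 171.79822046] scene [252.75177665 207.00022668]
bar [ 0.61297983 -0.03212131  0.20956685] top [280.72066973  92.63322537] scene [292.6524557  174.76922042]
hinge [ 0.66044175 -0.04648075  0.068     ] top [282.77585494  90.57048292] scene [305.12741797 262.45886066]
tube end (105, 418) [-0.09690918  0.07565232  0.0475    ]
tube end (398, 510) [-0.09649757 -0.08214703  0.0475    ]
scene bar ends [320.9489047  165.35534259] [262.3608052  184.84687706]
[[-0.951  0.311 -0.   ]
 [ 0.311  0.951 -0.001]
 [-0.    -0.001 -1.   ]]
```

```bash
cat >> h.py <<'E'
p=np.load('jig.npy'); Rj=R.from_euler('z',p[2]); O=np.array([p[0],p[1],0])
def where():
    o=arm.observe(); q=o['tool_rot']; T=R.from_quat([q[1],q[2],q[3],q[0]])
    J=Rj.inv().apply(o['position']-O)*1e3
    goal=Rj*R.from_matrix(np.diag([-1,1,-1.]))
    print('t',round(o['t'],2),'jig mm',J.round(1),'F jig',Rj.inv().apply(o['force']).round(2),'w',round(o['grip_width']*1e3,1),'rotvec to goal',(T.inv()*goal).as_rotvec().round(4))
    return T,J
def to(x,y,z):
    T,J=where(); print('shift tool mm',T.inv().apply(Rj.apply(np.array([x,y,z])-J)).round(1))
E
python3 - <<'E'
from h import *
to(-145,-3,120)
print(arm.camera('wrist')['tool_from_camera'].round(3))
E
```

```text
t 0.1 jig mm [-541.8  477.6  234. ] F jig [-0.07 -0.02 -0.45] w 92.0 rotvec to goal [-0.0014  0.0001 -0.0221]
shift tool mm [-407.3 -471.6  114.7]
[[ 0.    -0.956 -0.292  0.08 ]
 [ 1.    -0.     0.001 -0.001]
 [-0.001 -0.292  0.956 -0.15 ]
 [ 0.     0.     0.     1.   ]]
```

servo_tool:
  motion:
    - [0,-10,0,0,0,-0.022]
    - [-15,-20,0,0,0,0]
    - [-20,-24,0,0,0,0]
    - [-20,-24,0,0,0,0]
    - [-20,-24,0,0,0,0]
    - [-20,-24,0,0,0,0]
    - [-20,-24,0,0,0,0]
    - [-20,-24,0,0,0,0]
    - [-20,-24,0,0,0,0]
    - [-20,-24,0,0,0,0]
    - [-20,-24,0,0,0,0]
    - [-20,-24,0,0,0,0]

```text
t: 1.35
position: [0.3213, 0.2717, 0.2347]
tool_rot: [-0.0, 0.146, 0.989, 0.0]
force: [0.2, 0.4, 0.1]
grip_width: 0.092
```

servo_tool:
  motion:
    - [-20,-24,12,0,0,0]
    - [-20,-24,14,0,0,0]
    - [-20,-24,14,0,0,0]
    - [-20,-24,14,0,0,0]
    - [-20,-24,14,0,0,0]
    - [-20,-24,14,0,0,0]
    - [-20,-24,14,0,0,0]
    - [-20,-24,14,0,0,0]
    - [-10,-10,4,0,0,0]
    - [-7,-8,0,0,0,0]
    - [0,0,0,0,0,0]

```text
t: 2.45
position: [0.4301, 0.0202, 0.1209]
tool_rot: [0.0, 0.147, 0.989, -0.0]
force: [0.0, 0.7, -0.5]
grip_width: 0.0917
```

```bash
python3 - <<'E'
from h import *
to(-140,-3,50)
c=snap('wrist','w1.png'); print(c['camera_matrix'])
E
```

```text
t 2.45 jig mm [-149.8   -2.9  120.9] F jig [-0.18  0.69 -0.47] w 91.7 rotvec to goal [ 0.      0.0002 -0.0014]
shift tool mm [-9.8 -0.1 70.9]
[[297.31863964   0.         253.19761667]
 [  0.         297.31863964 191.14642474]
 [  0.           0.           1.        ]]
```

View pics/w1.png

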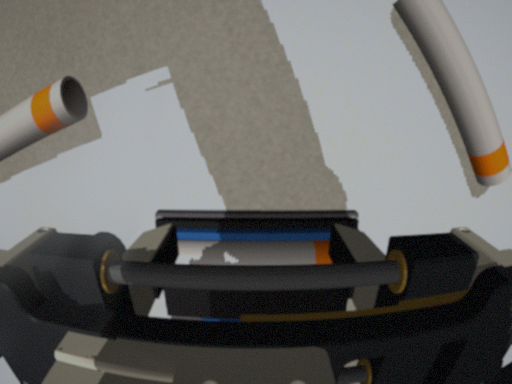

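The wrist view shows the lip (blue, row 235) level between the fingers. The tube with its orange band at (323,250) is just beyond it, so the alignment is good. I'll descend behind the tube.

servo_tool:
  motion:
    - [0,0,10,0,0,0]
    - [0,0,15,0,0,0]
    - [0,0,15,0,0,0]
    - [-2,0,15,0,0,0]
    - [-4,0,10,0,0,0]
    - [-4,0,6,0,0,0]
    - [0,0,0,0,0,0]

```text
t: 3.2
position: [0.44, 0.0184, 0.0492]
tool_rot: [-0.0, 0.146, 0.989, -0.0]
force: [0.1, -0.9, -1.1]
grip_width: 0.0921
```

servo_tool:
  motion:
    - [-2,0,0,0,0,0]
    - [-2,0,0,0,0,0]
    - [-2,0,0,0,0,0]
    - [-2,0,0,0,0,0]
    - [-2,0,0,0,0,0]
    - [-2,0,0,0,0,0]

```text
t: 3.8
position: [0.4514, 0.0148, 0.0498]
tool_rot: [0.0, 0.146, 0.989, 0.0]
force: [0.3, -0.6, 0.1]
grip_width: 0.0922
```

```bash
python3 - <<'E'
from h import *
where()
E
```

```text
t 3.8 jig mm [-127.8   -1.9   49.8] F jig [ 0.45 -0.5   0.11] w 92.2 rotvec to goal [ 0.0002  0.0002 -0.0001]
```

servo_tool:
  motion:
    - [-1,0,0,0,0,0]
    - [-1,0,0,0,0,0]
    - [-1,0,0,0,0,0]
    - [-1,0,0,0,0,0]
    - [-1,0,0,0,0,0]
    - [-1,0,0,0,0,0]
    - [-1,0,0,0,0,0]
    - [-1,0,0,0,0,0]
    - [-1,0,0,0,0,0]
    - [-1.5,0,-0.1,0,0,0]
    - [-1.5,0,-0.1,0,0,0]
    - [-1.5,0,-0.1,0,0,0]

```text
t: 5.0
position: [0.4642, 0.0109, 0.0501]
tool_rot: [0.0, 0.146, 0.989, 0.0]
force: [-1.7, 0.7, 1.1]
grip_width: 0.0917
```

```bash
python3 - <<'E'
from h import *
where()
snap('top','t2.png'); c=snap('scene','s2.png')
a=cv2.imread('pics/t2.png')[60:210,190:340]; b=cv2.imread('pics/s2.png')[100:330,150:380]
cv2.imwrite('pics/m2.png',np.hstack([cv2.resize(a,(400,400)),cv2.resize(b,(400,400))]))
E
```

```text
t 5.0 jig mm [-114.4   -1.9   50.1] F jig [-1.86  0.14  1.13] w 91.7 rotvec to goal [ 0.0001  0.0001 -0.0001]
```

View pics/m2.png

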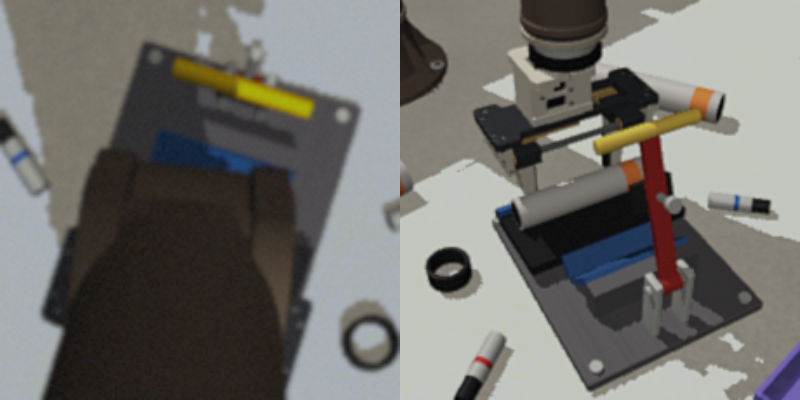

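In the right half (scene view), the fingers are behind the tube on the deck at about (520,180). The side force of 1.9 N confirms gentle contact, so I'll keep rolling it.

servo_tool:
  motion:
    - [-2,0,-0.14,0,0,0]
    - [-2,0,-0.14,0,0,0]
    - [-2,0,-0.14,0,0,0]
    - [-2,0,-0.14,0,0,0]
    - [-2,0,-0.14,0,0,0]
    - [-2,0,-0.14,0,0,0]
    - [-2,0,-0.14,0,0,0]
    - [-2,0,-0.14,0,0,0]
    - [-2,0,-0.14,0,0,0]
    - [-2,0,-0.14,0,0,0]
    - [-2,0,-0.14,0,0,0]
    - [-2,0,-0.14,0,0,0]

```text
t: 6.3
position: [0.4872, 0.0039, 0.0517]
tool_rot: [-0.0, 0.146, 0.989, 0.0]
force: [-1.3, 0.5, 1.8]
grip_width: 0.0919
```

servo_tool:
  motion:
    - [-2,0,-0.14,0,0,0]
    - [-2,0,-0.14,0,0,0]
    - [-2,0,-0.14,0,0,0]
    - [-2,0,-0.14,0,0,0]
    - [-2,0,-0.14,0,0,0]
    - [-2,0,-0.14,0,0,0]
    - [-2,0,-0.14,0,0,0]
    - [-2,0,-0.14,0,0,0]
    - [-2,0,-0.14,0,0,0]
    - [-2,0,-0.14,0,0,0]
    - [-2,0,-0.14,0,0,0]
    - [-2,0,-0.14,0,0,0]

```text
t: 7.5
position: [0.5102, -0.0031, 0.0534]
tool_rot: [-0.0, 0.146, 0.989, 0.0]
force: [-1.5, 0.8, 1.4]
grip_width: 0.0919
```

servo_tool:
  motion:
    - [-1.5,0,-0.1,0,0,0]
    - [-1.5,0,-0.1,0,0,0]
    - [-1.5,0,-0.1,0,0,0]
    - [-1.5,0,-0.1,0,0,0]
    - [-1.5,0,-0.1,0,0,0]
    - [-1.5,0,-0.1,0,0,0]
    - [-1,0,-0.07,0,0,0]
    - [-1,0,-0.07,0,0,0]
    - [-1,0,-0.07,0,0,0]
    - [-1,0,-0.07,0,0,0]

```text
t: 8.5
position: [0.5225, -0.0068, 0.0543]
tool_rot: [-0.0, 0.146, 0.989, 0.0]
force: [-1.7, 0.3, 1.0]
grip_width: 0.0917
```

```bash
python3 - <<'E'
from h import *
where()
E
```

```text
t 8.5 jig mm [-53.6  -2.   54.3] F jig [-1.67 -0.18  0.97] w 91.7 rotvec to goal [-0. -0. -0.]
```

servo_tool:
  motion:
    - [-1,0,-0.07,0,0,0]
    - [-1,0,-0.07,0,0,0]
    - [-1,0,-0.07,0,0,0]
    - [-1,0,-0.07,0,0,0]
    - [-1,0,-0.07,0,0,0]
    - [-1,0,0,0,0,0]

```text
t: 9.1
position: [0.5283, -0.0085, 0.0546]
tool_rot: [0.0, 0.146, 0.989, 0.0]
force: [-1.0, 0.7, 1.1]
grip_width: 0.0917
```

servo_tool:
  motion:
    - [-1,0,0,0,0,0]
    - [-1,0,0,0,0,0]
    - [-1,0,0,0,0,0]
    - [-1,0,0,0,0,0]

```text
t: 9.5
position: [0.5323, -0.0097, 0.0547]
tool_rot: [0.0, 0.146, 0.989, 0.0]
force: [0.3, -0.6, 0.4]
grip_width: 0.0915
```

servo_tool:
  motion:
    - [-1,0,0,0,0,0]
    - [-1,0,0,0,0,0]
    - [-1,0,0,0,0,0]

```text
t: 9.8
position: [0.535, -0.0106, 0.0546]
tool_rot: [0.0, 0.146, 0.989, 0.0]
force: [0.3, 0.1, 0.3]
grip_width: 0.0919
```

```bash
python3 - <<'E'
from h import *
where()
c=snap('scene','s3.png')
cv2.imwrite('pics/m3.png',cv2.resize(cv2.imread('pics/s3.png')[110:310,170:370],(600,600),interpolation=cv2.INTER_CUBIC))
E
```

```text
t 9.8 jig mm [-40.5  -2.   54.6] F jig [0.26 0.14 0.27] w 91.9 rotvec to goal [ 0.      0.     -0.0001]
```

View pics/m3.png

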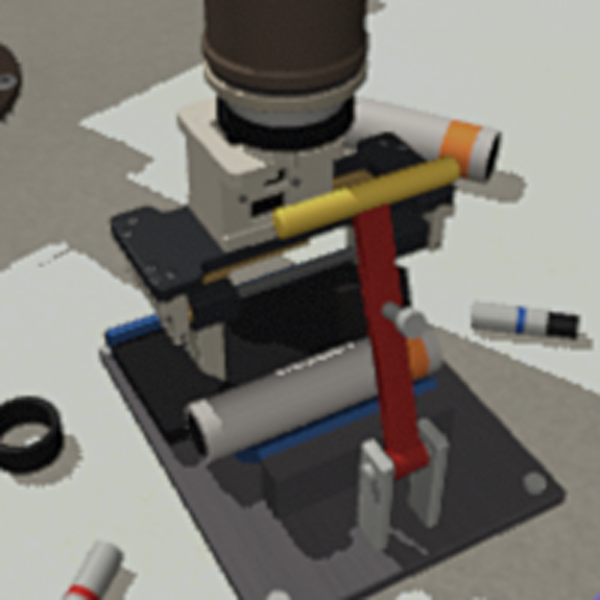

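The tube now lies seated in the vee, at (310,395) in the crop. The finger force is zero and the clamp arm is still upright. I'll back off, rise and narrow the fingers to straddle the arm.

servo_tool:
  motion:
    - [2,0,0,0,0,0]
    - [4,0,0,0,0,0]
    - [7,0,0,0,0,0]
    - [7,0,-5,0,0,0]
    - [0,0,-20,0,0,0]
    - [0,0,-30,0,0,0]
    - [0,0,-30,0,0,0]
    - [0,0,-30,0,0,0]
    - [0,0,-30,0,0,0]
    - [0,0,-30,0,0,0]
    - [0,0,-25,0,0,0]
    - [0,0,-10,0,0,0]

```text
t: 11.05
position: [0.5161, -0.0046, 0.2672]
tool_rot: [0.002, 0.146, 0.989, 0.001]
force: [-0.1, 0.7, 0.1]
grip_width: 0.0919
```

servo_tool:
  motion:
    - [-10,2,0,0,0,0]
    - [-20,0,0,0,0,0]
    - [-25,0,0,0,0,0]
    - [-20,0,0,0,0,0]
    - [-15,0,0,0,0,0]
    - [-8,0,0,0,0,0]
    - [0,0,0,0,0,0]
  grip: 40

```text
t: 11.75
position: [0.6103, -0.0316, 0.2629]
tool_rot: [-0.001, 0.147, 0.989, -0.0]
force: [-0.4, -0.1, -0.2]
grip_width: 0.0421
```

```bash
python3 - <<'E'
from h import *
where()
snap('scene','s4.png'); snap('wrist','w4.png')
a=cv2.imread('pics/s4.png')[80:310,170:400]; b=cv2.imread('pics/w4.png')
cv2.imwrite('pics/m4.png',np.hstack([cv2.resize(a,(400,400)),cv2.resize(b[84:384,106:406],(400,400))]))
E
```

```text
t 11.75 jig mm [ 37.7  -0.3 262.9] F jig [-0.34 -0.18 -0.15] w 42.1 rotvec to goal [-0.0012 -0.0018 -0.0007]
```

View pics/m4.png

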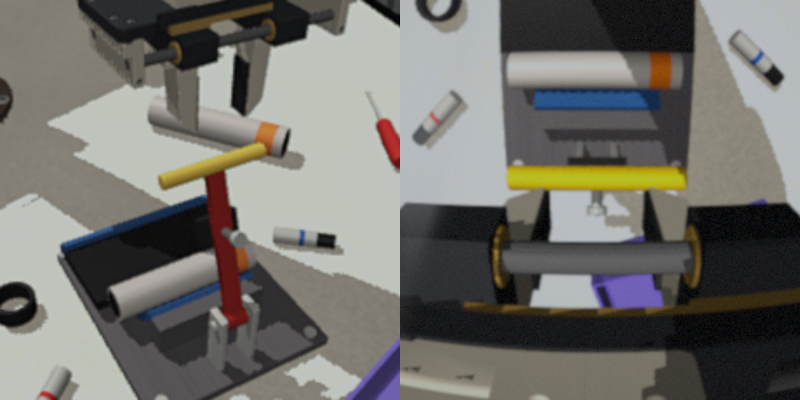

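Left half (scene): the fingers hang above the bar at (212,165). Right half (wrist): the fingers at x of about 525 and 665 straddle the bar centre at (597,178), and the tube lies level in the vee. I'll descend onto the bar.

servo_tool:
  motion:
    - [-4,0,8,0,0,0]
    - [0,0,10,0,0,0]
    - [0,0,8,0,0,0]
    - [0,0,3,0,0,0]
    - [0,0,2,0,0,0]
    - [0,0,2,0,0,0]

```text
t: 12.45
position: [0.614, -0.0324, 0.2316]
tool_rot: [0.0, 0.146, 0.989, 0.0]
force: [-0.3, 0.6, 0.5]
grip_width: 0.04
```

servo_tool:
  motion:
    - [0,0,1,0,0,0]
    - [0,0,1,0,0,0]
    - [0,0,1,0,0,0]
    - [0,0,1,0,0,0]

```text
t: 12.85
position: [0.614, -0.0323, 0.2277]
tool_rot: [0.0, 0.146, 0.989, 0.0]
force: [0.6, -0.3, -0.5]
grip_width: 0.0402
```

```bash
python3 - <<'E'
from h import *
where()
E
```

```text
t 12.85 jig mm [4.150e+01 1.000e-01 2.277e+02] F jig [ 0.68 -0.15 -0.55] w 40.2 rotvec to goal [ 0.0002  0.0002 -0.0001]
```

servo_tool:
  motion:
    - [0,0,1,0,0,0]
    - [0,0,1,0,0,0]
    - [0,0,1,0,0,0]

```text
t: 13.15
position: [0.6141, -0.0324, 0.2249]
tool_rot: [0.0, 0.146, 0.989, 0.0]
force: [-2.8, 0.3, 8.8]
grip_width: 0.0401
```

servo_tool:
  motion:
    - [0.5,0,0.8,0,0,0]
    - [0.8,0,0.8,0,0,0]
    - [0.8,0,0.8,0,0,0]

```text
t: 13.45
position: [0.6126, -0.0319, 0.2241]
tool_rot: [0.001, 0.146, 0.989, 0.0]
force: [-4.7, -0.8, 17.6]
grip_width: 0.04
```

```bash
python3 - <<'E'
from h import *
where()
pr=None
for th in np.arange(1.234,-.01,-.05):
    q=np.array([90-150*np.cos(th),68+150*np.sin(th)+15]); print(round(th,3),q.round(1),None if pr is None else (pr-q).round(1)); pr=q
E
```

```text
t 13.45 jig mm [4.000e+01 1.000e-01 2.241e+02] F jig [-4.29 -2.16 17.55] w 40.0 rotvec to goal [ 0.0011  0.0023 -0.0003]
1.234 [ 40.4 224.6] None
1.184 [ 33.4 221.9] [7.  2.7]
1.134 [ 26.5 218.9] [6.9 3. ]
1.084 [ 19.8 215.6] [6.7 3.3]
1.034 [ 13.3 211.9] [6.5 3.7]
0.984 [  6.9 207.9] [6.3 4. ]
0.934 [  0.8 203.6] [6.1 4.3]
0.884 [ -5.1 199. ] [5.9 4.6]
0.834 [-10.8 194.1] [5.7 4.9]
0.784 [-16.2 188.9] [5.4 5.2]
0.734 [-21.4 183.5] [5.2 5.4]
0.684 [-26.3 177.8] [4.9 5.7]
0.634 [-30.8 171.9] [4.6 5.9]
0.584 [-35.1 165.7] [4.3 6.2]
0.534 [-39.1 159.3] [4.  6.4]
0.484 [-42.8 152.8] [3.7 6.5]
0.434 [-46.1 146.1] [3.3 6.7]
0.384 [-49.1 139.2] [3.  6.9]
0.334 [-51.7 132.2] [2.6 7. ]
0.284 [-54. 125.] [2.3 7.1]
0.234 [-55.9 117.8] [1.9 7.2]
0.184 [-57.5 110.4] [1.6 7.3]
0.134 [-58.7 103. ] [1.2 7.4]
0.084 [-59.5  95.6] [0.8 7.5]
0.034 [-59.9  88.1] [0.4 7.5]
```

servo_tool:
  motion:
    - [2,0,0,0,0,0]
    - [2,0,0.3,0,0,0]
    - [2,0,0.5,0,0,0]
    - [2,0,0.8,0,0,0]

```text
t: 13.85
position: [0.6046, -0.0295, 0.2213]
tool_rot: [0.001, 0.146, 0.989, 0.0]
force: [-1.5, 0.3, 7.0]
grip_width: 0.0401
```

```bash
python3 - <<'E'
from h import *
where()
E
```

```text
t 13.85 jig mm [3.160e+01 1.000e-01 2.213e+02] F jig [-1.54 -0.2   7.01] w 40.1 rotvec to goal [ 0.0005  0.0011 -0.0001]
```

servo_tool:
  motion:
    - [3.5,0,1.4,0,0,0]
    - [3.5,0,1.5,0,0,0]
    - [3.4,0,1.5,0,0,0]
    - [3.4,0,1.6,0,0,0]
    - [3.3,0,1.7,0,0,0]
    - [3.3,0,1.8,0,0,0]

```text
t: 14.45
position: [0.5844, -0.0233, 0.2111]
tool_rot: [-0.0, 0.146, 0.989, 0.0]
force: [-1.7, 0.7, 5.1]
grip_width: 0.04
```

```bash
python3 - <<'E'
from h import *
where()
E
```

```text
t 14.45 jig mm [1.060e+01 2.000e-01 2.111e+02] F jig [-1.83  0.2   5.07] w 40.0 rotvec to goal [ 0.0002 -0.0002 -0.    ]
```

servo_tool:
  motion:
    - [3,0,2,0,0,0]
    - [5,0,3.2,0,0,0]
    - [5,0,3.4,0,0,0]
    - [5,0,3.7,0,0,0]
    - [4.8,0,4,0,0,0]
    - [4.6,0,4.2,0,0,0]
    - [4.4,0,4.4,0,0,0]
    - [4.2,0,4.6,0,0,0]
    - [4,0,4.8,0,0,0]

```text
t: 15.35
position: [0.5461, -0.0119, 0.1763]
tool_rot: [-0.0, 0.146, 0.989, -0.0]
force: [-1.7, 0.4, 1.3]
grip_width: 0.0399
```

```bash
python3 - <<'E'
from h import *
T,J=where(); th=np.arcsin((J[2]-83)/150); print(th,90-150*np.cos(th))
E
```

```text
t 15.35 jig mm [-29.5  -0.  176.3] F jig [-1.72 -0.09  1.29] w 39.9 rotvec to goal [-0.0001 -0.0001 -0.0001]
0.6711370689043715 -27.467258319834812
```

servo_tool:
  motion:
    - [2.5,0,4,0,0,0]
    - [3.2,0,5,0,0,0]
    - [3.2,0,5,0,0,0]
    - [3,0,5,0,0,0]
    - [2.8,0,5,0,0,0]
    - [2.5,0,5,0,0,0]
    - [2.3,0,5,0,0,0]
    - [2,0,5,0,0,0]
    - [1.8,0,5,0,0,0]
    - [1.5,0,4,0,0,0]
    - [1,0,3,0,0,0]

```text
t: 16.45
position: [0.5217, -0.0044, 0.1254]
tool_rot: [-0.0, 0.146, 0.989, -0.0]
force: [-0.7, 0.2, 0.1]
grip_width: 0.0402
```

```bash
python3 - <<'E'
from h import *
T,J=where(); th=np.arcsin((J[2]-83)/150); print(th,90-150*np.cos(th))
snap('scene','s5.png')
cv2.imwrite('pics/m5.png',cv2.resize(cv2.imread('pics/s5.png')[100:310,160:370],(600,600),interpolation=cv2.INTER_CUBIC))
E
```

```text
t 16.45 jig mm [-55.    0.  125.4] F jig [-0.71 -0.03  0.1 ] w 40.2 rotvec to goal [-0.     -0.0001 -0.0001]
0.2867555440855907 -53.87498847047053
```

View pics/m5.png

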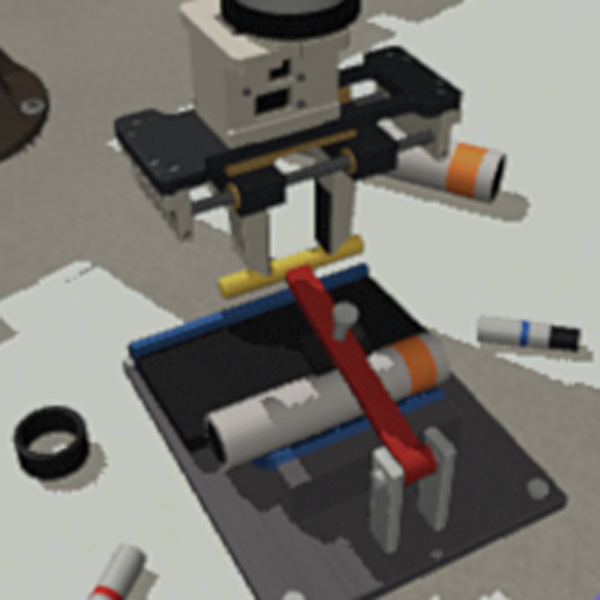

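The arm is nearly down, with the fingers on the bar at (250,270) and (335,245) on either side of the red arm. The tube is still seated. From here I go down slowly and by feel.

servo_tool:
  motion:
    - [0.4,0,2,0,0,0]
    - [0.4,0,2,0,0,0]
    - [0.4,0,2,0,0,0]
    - [0.3,0,2,0,0,0]
    - [0.3,0,2,0,0,0]
    - [0.3,0,2,0,0,0]
    - [0.2,0,1,0,0,0]
    - [0.2,0,1,0,0,0]

```text
t: 17.3
position: [0.5194, -0.0037, 0.1117]
tool_rot: [0.0, 0.146, 0.989, 0.0]
force: [-0.3, 0.7, -0.5]
grip_width: 0.0401
```

servo_tool:
  motion:
    - [0.1,0,0.8,0,0,0]
    - [0.1,0,0.8,0,0,0]
    - [0.1,0,0.8,0,0,0]

```text
t: 17.6
position: [0.5191, -0.0036, 0.1094]
tool_rot: [0.0, 0.146, 0.989, 0.0]
force: [-0.4, 0.4, -0.4]
grip_width: 0.0398
```

servo_tool:
  motion:
    - [0.1,0,0.8,0,0,0]
    - [0.1,0,0.8,0,0,0]
    - [0.1,0,0.8,0,0,0]

```text
t: 17.9
position: [0.5188, -0.0036, 0.107]
tool_rot: [0.0, 0.146, 0.989, 0.0]
force: [0.2, -0.3, -0.4]
grip_width: 0.04
```

servo_tool:
  motion:
    - [0.1,0,0.8,0,0,0]
    - [0.1,0,0.8,0,0,0]
    - [0.1,0,0.8,0,0,0]

```text
t: 18.2
position: [0.5185, -0.0035, 0.1046]
tool_rot: [0.0, 0.146, 0.989, 0.0]
force: [-0.8, 0.4, -0.5]
grip_width: 0.0404
```

servo_tool:
  motion:
    - [0.1,0,0.7,0,0,0]
    - [0.1,0,0.7,0,0,0]
    - [0.1,0,0.7,0,0,0]

```text
t: 18.5
position: [0.5182, -0.0034, 0.1025]
tool_rot: [-0.0, 0.146, 0.989, 0.0]
force: [-0.3, 0.0, -0.3]
grip_width: 0.0398
```

```bash
python3 - <<'E'
from h import *
T,J=where(); th=np.arcsin((J[2]-83)/150); print(th,90-150*np.cos(th))
c=snap('scene','s6.png')
b=lambda th,y:proj(c,O+Rj.apply([.09-.15*np.cos(th),y,.068+.15*np.sin(th)]))
for t in (.3,.2,.15,.1,.05): print(t,b(t,.05).round(1),b(t,-.05).round(1))
cv2.imwrite('pics/m6.png',cv2.resize(cv2.imread('pics/s6.png')[140:290,200:350],(600,600),interpolation=cv2.INTER_CUBIC))
E
```

```text
t 18.5 jig mm [-58.6   0.  102.5] F jig [-0.33 -0.05 -0.31] w 39.8 rotvec to goal [ 0.     -0.     -0.0001]
0.13009451245863313 -58.73244558669737
0.3 [286.2 183.9] [237.3 200.6]
0.2 [284.9 189. ] [236.8 205.6]
0.15 [284.5 191.7] [236.7 208.3]
0.1 [284.1 194.5] [236.7 211.1]
0.05 [283.8 197.3] [236.8 214. ]
```

View pics/m6.png

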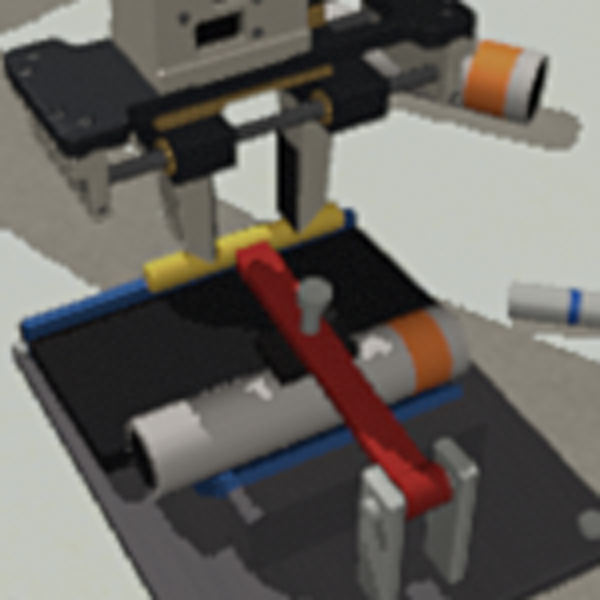

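The bar ends are at about (237,209) and (286,194) in the full image, which gives a clamp angle near 0.14. The fingertips are on top of the bar, and the pad is just above the tube. I continue in small steps.

servo_tool:
  motion:
    - [0,0,0.6,0,0,0]
    - [0,0,0.6,0,0,0]
    - [0,0,0.6,0,0,0]

```text
t: 18.85
position: [0.5182, -0.0034, 0.1007]
tool_rot: [0.0, 0.146, 0.989, 0.0]
force: [-0.1, 0.7, 0.1]
grip_width: 0.0397
```

servo_tool:
  motion:
    - [0,0,0.6,0,0,0]
    - [0,0,0.6,0,0,0]
    - [0,0,0.6,0,0,0]

```text
t: 19.15
position: [0.5182, -0.0034, 0.0989]
tool_rot: [0.0, 0.146, 0.989, 0.0]
force: [0.3, 0.1, 0.4]
grip_width: 0.0399
```

servo_tool:
  motion:
    - [0,0,0.6,0,0,0]
    - [0,0,0.6,0,0,0]
    - [0,0,0.6,0,0,0]

```text
t: 19.45
position: [0.5182, -0.0034, 0.0971]
tool_rot: [-0.0, 0.146, 0.989, -0.0]
force: [0.2, -0.4, 0.4]
grip_width: 0.0403
```

servo_tool:
  motion:
    - [0,0,0.6,0,0,0]
    - [0,0,0.6,0,0,0]

```text
t: 19.65
position: [0.5183, -0.0034, 0.0959]
tool_rot: [0.0, 0.146, 0.989, 0.0]
force: [-0.6, 0.2, -0.1]
grip_width: 0.0402
```

servo_tool:
  motion:
    - [0,0,0.6,0,0,0]
    - [0,0,0.6,0,0,0]

```text
t: 19.85
position: [0.5182, -0.0034, 0.0947]
tool_rot: [0.0, 0.146, 0.989, 0.0]
force: [0.8, -0.2, 0.8]
grip_width: 0.0404
```

servo_tool:
  motion:
    - [0,0,0.4,0,0,0]
    - [0,0,0.4,0,0,0]

```text
t: 20.05
position: [0.5183, -0.0034, 0.0939]
tool_rot: [0.0, 0.146, 0.989, 0.0]
force: [-0.0, -0.3, -0.3]
grip_width: 0.0398
```

```bash
cat > bar.py <<'E'
from h import *
def ymask(f):
    im=cv2.cvtColor(cv2.imread(f),cv2.COLOR_BGR2HSV); m=cv2.inRange(im,(22,120,60),(35,255,255)); m[:150]=0
    n,l,s,ce=cv2.connectedComponentsWithStats(m); 
    return [(s[i].tolist(),ce[i].round(1).tolist()) for i in range(1,n) if s[i][4]>8]
E
python3 - <<'E'
from bar import *
where(); snap('scene','s7.png')
for f in('s5','s6','s7'): print(f,ymask(f'pics/{f}.png'))
E
```

```text
t 20.05 jig mm [-58.6   0.1  93.9] F jig [ 0.07 -0.25 -0.32] w 39.8 rotvec to goal [ 0.      0.     -0.0001]
s5 [([237, 183, 50, 21, 264], [259.2, 193.4])]
s6 [([236, 191, 50, 22, 256], [258.9, 201.5])]
s7 [([236, 194, 50, 22, 258], [258.7, 205.1])]
```

servo_tool:
  motion:
    - [0,0,0.5,0,0,0]
    - [0,0,0.5,0,0,0]

```text
t: 20.3
position: [0.5183, -0.0034, 0.0929]
tool_rot: [0.0, 0.146, 0.989, 0.0]
force: [-0.4, 0.4, 0.6]
grip_width: 0.0398
```

servo_tool:
  motion:
    - [0,0,0.5,0,0,0]
    - [0,0,0.5,0,0,0]

```text
t: 20.5
position: [0.5182, -0.0034, 0.0919]
tool_rot: [0.0, 0.146, 0.989, 0.0]
force: [-0.0, -0.5, -0.4]
grip_width: 0.0399
```

servo_tool:
  motion:
    - [0,0,0.5,0,0,0]
    - [0,0,0.5,0,0,0]

```text
t: 20.7
position: [0.5183, -0.0034, 0.0909]
tool_rot: [0.0, 0.146, 0.989, 0.0]
force: [-0.6, 0.9, 0.6]
grip_width: 0.0401
```

servo_tool:
  motion:
    - [0,0,0.5,0,0,0]
    - [0,0,0.5,0,0,0]

```text
t: 20.9
position: [0.5183, -0.0034, 0.0899]
tool_rot: [0.0, 0.146, 0.989, 0.0]
force: [-0.3, -0.5, 0.0]
grip_width: 0.0403
```

```bash
python3 - <<'E'
from bar import *
where(); snap('scene','s8.png'); print(ymask('pics/s8.png'))
im=cv2.imread('pics/s8.png')[150:270,210:330]
cv2.imwrite('pics/m8.png',cv2.resize(im,(600,600),interpolation=cv2.INTER_CUBIC))
E
```

```text
t 20.9 jig mm [-58.6   0.1  89.9] F jig [-0.13 -0.54  0.  ] w 40.3 rotvec to goal [ 0.0001  0.     -0.0001]
[([236, 195, 50, 23, 260], [258.7, 206.6])]
```

View pics/m8.png

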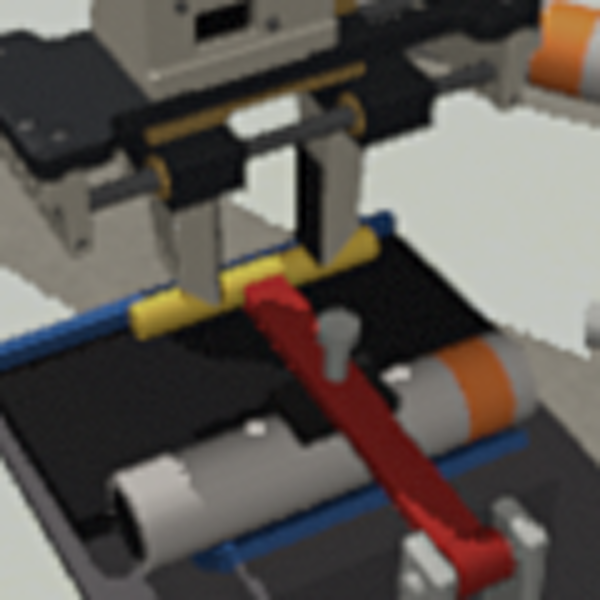

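The bar follows the fingers: its centroid went from row 205.1 to 206.6. The pad is almost on the tube, so I continue in fine steps.

servo_tool:
  motion:
    - [0,0,0.4,0,0,0]
    - [0,0,0.4,0,0,0]

```text
t: 21.15
position: [0.5182, -0.0034, 0.0891]
tool_rot: [0.0, 0.146, 0.989, 0.0]
force: [0.3, -0.2, 1.2]
grip_width: 0.0402
```

servo_tool:
  motion:
    - [0,0,0.4,0,0,0]
    - [0,0,0.4,0,0,0]

```text
t: 21.35
position: [0.5182, -0.0034, 0.0883]
tool_rot: [-0.0, 0.146, 0.989, 0.0]
force: [0.1, -0.3, 0.6]
grip_width: 0.04
```

servo_tool:
  motion:
    - [0,0,0.4,0,0,0]
    - [0,0,0.4,0,0,0]

```text
t: 21.55
position: [0.5183, -0.0034, 0.0875]
tool_rot: [0.0, 0.146, 0.989, 0.0]
force: [-0.7, -0.1, 0.1]
grip_width: 0.04
```

servo_tool:
  motion:
    - [0,0,0.4,0,0,0]
    - [0,0,0.4,0,0,0]

```text
t: 21.75
position: [0.5183, -0.0034, 0.0868]
tool_rot: [0.0, 0.146, 0.989, 0.0]
force: [-1.4, -0.4, 5.5]
grip_width: 0.0399
```

Contact. I'll press a little further to about 12–15 N.

servo_tool:
  motion:
    - [0,0,0.4,0,0,0]
    - [0,0,0.3,0,0,0]
    - [0,0,0,0,0,0]

```text
t: 22.05
position: [0.5183, -0.0034, 0.0866]
tool_rot: [0.0, 0.146, 0.989, 0.0]
force: [-2.7, -0.3, 10.5]
grip_width: 0.0402
```

servo_tool:
  motion:
    - [0,0,0.3,0,0,0]
    - [0,0,0.1,0,0,0]
    - [0,0,0,0,0,0]
    - [0,0,0,0,0,0]
    - [0,0,0,0,0,0]

```text
t: 22.55
position: [0.5183, -0.0034, 0.0864]
tool_rot: [0.0, 0.146, 0.989, 0.0]
force: [-4.1, 0.4, 13.1]
grip_width: 0.0399
```

```bash
python3 - <<'E'
from h import *
where()
E
```

```text
t 22.55 jig mm [-58.5   0.1  86.4] F jig [-4.09 -0.77 13.07] w 39.9 rotvec to goal [ 0.0007  0.0003 -0.0002]
```

servo_tool:
  motion:
    - [0,0,-0.5,0,0,0]
    - [0,0,-1,0,0,0]
    - [0,0,-2,0,0,0]
    - [0,0,-5,0,0,0]
    - [0,0,-12,0,0,0]
    - [0,0,-20,0,0,0]
    - [0,0,-25,0,0,0]
    - [0,0,-25,0,0,0]
    - [0,0,-15,0,0,0]
    - [0,0,-5,0,0,0]
    - [0,0,0,0,0,0]
    - [0,0,0,0,0,0]

```text
t: 23.75
position: [0.5178, -0.0033, 0.1956]
tool_rot: [-0.0, 0.146, 0.989, -0.0]
force: [-0.8, 0.3, 0.2]
grip_width: 0.0399
```

```bash
python3 - <<'E'
from bar import *
where(); c=snap('scene','s9.png'); print(ymask('pics/s9.png'))
for y in (.08,-.08): print('vee axis end',((proj(c,O+Rj.apply([0,y,.0407]))-[180,140])*4).round(0))
snap('top','t9.png')
cv2.imwrite('pics/m9.png',cv2.resize(cv2.imread('pics/s9.png')[140:290,180:380],(800,600),interpolation=cv2.INTER_CUBIC))
E
```

```text
t 23.75 jig mm [-59.   -0.  195.6] F jig [-0.8   0.04  0.24] w 39.9 rotvec to goal [-0.0002 -0.0008 -0.    ]
[([236, 197, 50, 22, 324], [259.6, 207.0])]
vee axis end [532. 337.]
vee axis end [227. 458.]
```

View pics/m9.png

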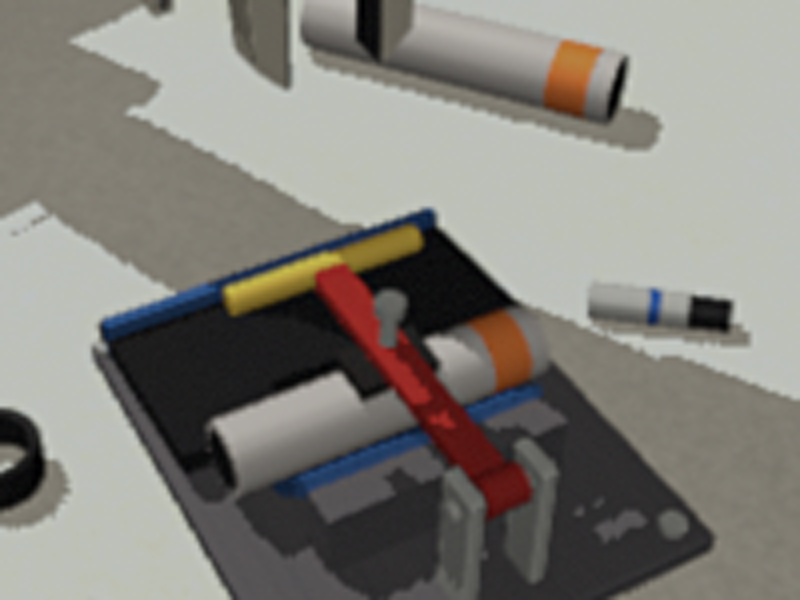

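The arm is level, with its pad on the tube. The tube's ends, at (222,455) and (535,340), lie within a few crop pixels of the predicted vee axis ends. The gripper is clear, so I hand in.

```bash
python3 -c "
from workcell import arm
print(arm.close_job())"
```

```text
the job is handed in; nothing more can be done
None
```

The tube is clamped in the vee and the job is handed in, at about 24 s on the robot's clock. I got no verdict back, so the results below are my own checks.

- **Rolling:** I picked the smallest tube, the 160 mm one on the deck. I rolled it up with the open fingers at about 2 N. It dropped into the vee and settled with no finger force while the clamp arm was still upright, at about 1.2 rad.
- **Clamping:** I swung the arm over by its bar. The pad met the tube at a clamp angle of about 0.025 rad. I pressed the bar down with 10–13 N for about half a second, which works out to roughly 19–22 N at the pad.
- **Last checks:** After I backed the gripper off, the arm stayed level with its pad on the tube. The tube ends matched the predicted vee axis to within about 2 pixels of the original image. The gripper was clear of everything, and nothing else in that view looked disturbed.
- **Slips and limits:**
  - At the start of the swing the downward force on the bar briefly reached 17.6 N, because I pushed mostly down before following the arc. That was before the pad touched the tube.
  - The force left on the pad after release could not be measured directly.

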